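Fit the end flange that matches the hub's studs

TASK

Three end flanges lie on the ledge of the fitting stand; pick out the one whose bolt holes match the five studs of the hub. Without lifting it (dropped on the studs it would bruise their threads), slide it off the ledge over the stud tips and up against the two stop rollers, turn it there, without forcing it, until it falls over all five studs at once, and press it down flat on the hub. Leave the other two flanges and the things on the bench alone, and let go.

Things in the scene. Friction and masses are not known exactly. Their poses are not given: they have to be found in the camera images.
- stand: dark grey steel fitting stand fixed to the bench; origin on the bench under the hub's axis, z up. A dark round hub with five studs stands on it at its origin, the ledge is on its +y side, two stop rollers on its -y side (see the points)
- hub_seat (a point): centre of the hub's flat face (91 mm across), 22 mm above the bench; axes as the stand's. On the face stand five upright 9 mm studs, evenly spaced on a circle of 74 mm diameter about this point, their rounded tips 35 mm above the bench. How the hub is turned, and so where on that circle the studs stand, differs each time: look or feel
- ledge_mid (a point): point on the ledge's flat top, 36 mm above the bench (0.8 mm above the stud tips), 160 mm to the +y side of the hub's axis. The ledge has a round bay, 50.6 mm radius, about the hub; its horns end 6 mm to the +y side of the axis. From there to y = 252 mm it is 200 to 312 mm wide and smooth, 8 mm thick
- roller_0_top (a point): top of a free-turning upright steel stop roller, 24 mm across, 46 mm above the bench, 46 mm to the -x and 39 mm to the -y side of the hub's axis. A flange that touches both rollers is centred on the hub to 1 mm and turns easily against them
- roller_1_top (a point): top of the other stop roller, 46 mm to the +x and 39 mm to the -y side of the hub's axis
- flange_a: steel end flange, ribs up: plate 96 mm across, 8 mm thick, 5 holes of 12.5 mm on a circle of 74 mm diameter, its x axis through one. Boss on top 40 mm across, 33 mm above the underside. 5 radial ribs midway between holes, 7 mm thick, from the boss to 45 mm off the axis, 31 mm above the underside at the boss, 27 at the end. Origin: centre of the underside. 0.5 to 0.8 kg
- flange_b: as flange_a (96 mm across, 8 mm thick, the same boss), but with 5 holes of 12.5 mm on a circle of 58 mm diameter; 5 ribs. Origin and axes likewise
- flange_c: as flange_a (96 mm across, 8 mm thick, the same boss), but with 4 holes of 12.5 mm on a circle of 74 mm diameter; 4 ribs. Origin and axes likewise
- tape_roll: bystander: roll of brown packing tape, 96 mm across, 48 mm tall, lying flat on the bench. Origin at the centre of its underside
- masking_roll: bystander: roll of masking tape, 92 mm across, 25 mm tall, lying flat. Origin at the centre of its underside
- box_cutter: bystander: yellow snap-blade cutter, 156 x 23 x 15 mm, lying along its own y. Origin at the centre of its underside
- stamp: bystander: hand stamp with turned wooden handle, 26 x 50 mm, 74 mm tall, standing. Origin at the centre of its underside

How it is judged (in metres and radians):
At the end, for the whole second after the job is handed in: the flange with five holes on the 74 mm circle lies flat on the hub's face with all five studs through its holes (underside within 2.5 mm of the face, centred within 4 mm, level within 0.04 rad), at rest; the other two flanges lie within 30 mm of where they were (z of flange_a in the frame of hub_seat between -0.0025 and 0.0025 m and horizontal distance between flange_a and hub_seat below 0.004 m and angle between flange_a's own z axis and vertical below 0.04 rad and linear speed of flange_a below 0.01 m/s and distance of each of flange_b, flange_c from where it was at the start of the episode below 0.03 m); the robot touches nothing.
It fails at once if a flange is lifted more than 20 mm off the ledge (z of any of flange_a, flange_b, flange_c in the frame of hub_seat above 0.034 m).
It fails at once if another flange is shifted by more than 30 mm (distance of any of flange_b, flange_c from where it was at the start of the episode above 0.03 m).
It fails at once if a bystander on the bench is shifted by more than 20 mm (distance of any of tape_roll, masking_roll, box_cutter, stamp from where it was at the start of the episode above 0.02 m).
It fails at once if the flange is pushed with over 60 N (contact force between the fingers and flange_a above 60 N).
It also fails if it takes over 58 s, if anything falls off the work surface, if the arm or the gripper's body presses on something with over 40 N, if the wrist force passes 120 N, or if a joint passes its speed limit or range.

ROBOT

A 7-joint arm with a two-finger parallel gripper is mounted at the origin on a cart in front of the work surface, level with it; the furniture and walls round the work are solid. World frame = base frame: x ahead of the robot, y to its left, z up, the work surface at z = 0. Lengths are in mm, angles in rad, forces in N, time in s.
With the tool pointing down it reaches from about 400 to 875 mm from the base axis. Payload 6.5 kg.
Tool frame: the origin (TCP) lies at the very end of the fingers, on their centre line; the grasp point (between the pads) lies arm.grip_point_offset behind it (arm.grip_point_offset is the distance from the TCP to the grasp point, in mm); x points along the fingers, y is the direction in which the jaws open and shut, and the axes are right-handed (so a half turn about x gives the same grasp; the last joint's range is limited). The gripper opens to 85 mm and grips with 20 to 120 N. Pads are 22 mm wide; open, the fingers measure 114 mm over their backs; the gripper's body (76 mm by 85 mm) begins 54 mm behind the grasp point. The pads swing forward as they close: fully open they stand 13 mm farther back than shut.
Start: joints at [-1.413, 0.536, -0.004, 1.538, 0.003, 1.067, -0.071], TCP at [144.255, 633.783, 196.59] pointing down, gripper open.
Joint ranges: [-2.7, 2.7], [-0.37, 2.16], [-1.27, 1.26], [0.24, 2.4], [-1.31, 4.45], [0.19, 1.91], [-2.76, 2.76]. Speed limits (rad/s): [2.39, 2.39, 3.14, 3.14, 3.14, 3.14, 3.14].

INTERFACE

Orientations are given as a unit quaternion [x, y, z, w].
In Python, from cell import monitor, vision, job, models, arm gives the robot as it stands. The module is installed in compiled form; this text tells all that it offers.
- The arm moves only by the shell command python3 -m handwheel 'ROWS' [FORCE]. ROWS is JSON, a list of rows, each a list of 7 numbers: the shift along the tool's x, y, z in m, then the turn, a rotation vector about the tool's x, y, z in degrees, then the opening, from -1 (shut) to 1 (fully open). In form: [[dx, dy, dz, ax, ay, az, hand], ...]. A call has 1 to 10 rows; each row is the pose to reach, as a shift and turn from the pose commanded when the call began, along the tool's axes at that moment; what a row does not reach only later rows make up. A row lasts 1/10 s, in which the tool goes at most 50 mm and 8.59 degrees, less where a joint would pass 70% of its speed; a pose out of reach is approached as far as the arm can. A call with a gripper value outside its range is refused whole. The fingers move at their own pace and stop on an object; FORCE is the grip in N (left out, the last holds). Time passes only in rows, so rows that repeat a pose let the fingers close. It gives the time, the measured TCP pose, the force and the opening at its end, in the units of the state.
- monitor.state(): the state, without advancing time (a new reading comes with each control period).
- vision.capture(name): name is "scene" or "top" or "wrist"; returns a dict with "pixels" (420x560x3 uint8, blue, green, red), "intrinsics" (3x3 intrinsics, pixels), "k1" (the pictures are not rectified: a ray, as slopes to the right and down, at radius r is drawn at 1 + k1 r^2 times it, then the intrinsics apply), "position" and "orientation" of the camera in the world; the wrist camera has in their place "hand_eye" (4x4, takes a point from camera to tool coordinates, whose origin is the TCP and whose axes are the tool frame's). Camera axes: x right, y down, z forward; pixel columns grow to the right and rows downward; lengths in mm; the calibration is good to about 2 mm. A picture is of the moment at which its call begins: read the wrist's pose just before it. There is no depth.
- job.job_done(): hands the job in, once; it reports no verdict.
Trained networks look in a picture, given as the dict that the camera call returned (one of the last four; its "shot" number tells which), for a name from the list of things; names that differ only in an ending like _2 or _b are one class to them, and where a whole thing is asked for, a point or a joint stands for the part that bears it (a point fixed in the world has none). Each returns a list of dicts, best first, with "score" (0 to 1); they miss things now and then, are a little off and sometimes report something else, mostly with a low value. They report only what shows in the picture. A call takes as long as a camera call.
- models.masks_of(target, picture): "region" (420x560 bool, what is visible of it) and "position" ([row, column] in pixels, amid what is visible of it).
- models.landmark_of(target, picture): "position" ([row, column] in pixels: a listed point, or the origin of a listed thing).
The state is a dict: "clock": time; "q": joint angles; "qvel": joint speeds; "effort": joint torques, N m; "tcp_pos": TCP position; "orientation": TCP orientation; "force": force on the tool from outside, world axes, zero at the start; "moment": the same for the moment, N m; "grip_width": opening from 0.0 (shut) to 1.0 (fully open).
Only numpy, scipy, OpenCV 4.12 (cv2) and the standard library are available. Lean on these libraries where they do the work, as an engineer would, in place of code of your own. Each camera call takes 0.05 s, during which the arm holds its last target.

## Working session

There is one attempt and no reset: what is moved stays moved. The work goes in short steps, Python scripts to look and compute and a shell command to move; the robot and the scene stay as the last step left them, time stands still between calls to the robot, and variables do not carry over. Pictures are saved under pics/ and viewed, and the job is handed in when it is done.

```bash
mkdir -p pics; ls; cat > h.py <<'E'
import numpy as np, cv2
from scipy.spatial.transform import Rotation as R
from cell import monitor, vision, job, models, arm
def cap(name, save=None):
    s=monitor.state(); p=vision.capture(name)
    if name=="wrist":
        T=np.eye(4);T[:3,:3]=R.from_quat(s["orientation"]).as_matrix();T[:3,3]=s["tcp_pos"]
        C=T@np.array(p["hand_eye"])
    else:
        C=np.eye(4);C[:3,:3]=R.from_quat(p["orientation"]).as_matrix();C[:3,3]=p["position"]
    p["C"]=C
    if save: cv2.imwrite("pics/"+save+".png",p["pixels"])
    return p
def dist(p): return np.array([p["k1"],0,0,0,0.])
def ray(p,rc):
    K=np.array(p["intrinsics"],float); r,c=rc
    u=np.array([(c-K[0,2])/K[0,0],(r-K[1,2])/K[1,1]]); x=u.copy()
    for _ in range(30): x=u/(1+p["k1"]*(x@x))
    d=p["C"][:3,:3]@np.array([x[0],x[1],1.]); return p["C"][:3,3],d/np.linalg.norm(d)
def onz(p,rc,z):
    o,d=ray(p,rc); return o+d*(z-o[2])/d[2]
def tri(rays):
    A=np.zeros((3,3));b=np.zeros(3)
    for o,d in rays:
        P=np.eye(3)-np.outer(d,d);A+=P;b+=P@o
    x=np.linalg.solve(A,b)
    return x,[np.linalg.norm((np.eye(3)-np.outer(d,d))@(x-o)) for o,d in rays]
def proj(p,X):
    X=np.atleast_2d(X); c=(X-p["C"][:3,3])@p["C"][:3,:3]
    x=c[:,:2]/c[:,2:]; x=x*(1+p["k1"]*(x**2).sum(1,keepdims=True))
    K=np.array(p["intrinsics"]); return np.c_[x[:,1]*K[1,1]+K[1,2],x[:,0]*K[0,0]+K[0,2]]
E
python3 - <<'E'
from h import *
print(monitor.state()); print(arm.grip_point_offset)
for n in ["scene","top","wrist"]:
    p=cap(n,n+"0"); print(n,p["C"].round(3).tolist(),p["intrinsics"],p["k1"])
E
```

```text
pics
{'clock': 0.0, 'q': array([-1.41316025,  0.53718892, -0.00444328,  1.53886095,  0.00260379,
        1.06729173, -0.07120411]), 'qvel': array([-0.00133124, -0.0004145 , -0.00055738, -0.00118792,  0.00013881,
        0.00016013,  0.00081109]), 'effort': array([-7.16955174e-05, -5.83388114e+01,  1.04932118e+00, -2.59118342e+01,
        1.24467132e-02,  9.20426915e-03, -2.13890098e-05]), 'tcp_pos': array([144.14931409, 633.11000347, 195.70309673]), 'orientation': array([ 0.07833113,  0.70270895, -0.07956286,  0.70266217]), 'force': array([-0.06862444,  0.70809044,  0.98022925]), 'moment': array([-0.06270949, -0.01338735,  0.0411731 ]), 'grip_width': 0.9958360865193535}
18.700000000000003
scene [[0.721, -0.498, 0.482, 148.881], [-0.693, -0.522, 0.497, -460.038], [0.004, -0.693, -0.721, 705.999], [0.0, 0.0, 0.0, 1.0]] [[379.63546149   0.         282.55940791]
 [  0.         379.63546149 217.90040634]
 [  0.           0.           1.        ]] -0.02025317469421049
top [[-0.024, -0.989, 0.145, 347.079], [-1.0, 0.025, 0.003, -39.201], [-0.006, -0.145, -0.989, 1394.229], [0.0, 0.0, 0.0, 1.0]] [[442.05820302   0.         279.75749887]
 [  0.         442.05820302 210.95917027]
 [  0.           0.           1.        ]] -0.14584988120866535
wrist [[0.221, 0.932, 0.286, 71.912], [0.975, -0.211, -0.066, 648.879], [-0.001, 0.293, -0.956, 373.067], [0.0, 0.0, 0.0, 1.0]] [[346.33089211   0.         279.08507699]
 [  0.         346.33089211 204.85972381]
 [  0.           0.           1.        ]] -0.012333334220233538
```

View pics/scene0.png

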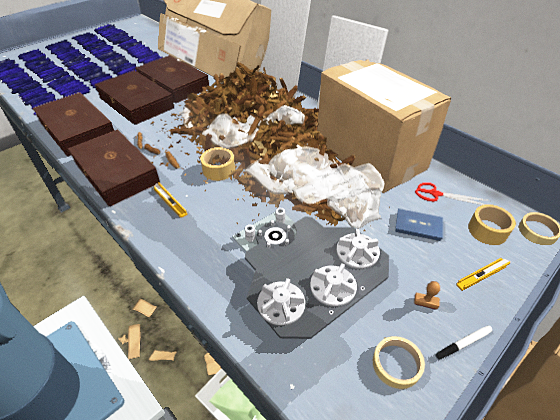

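View pics/top0.png

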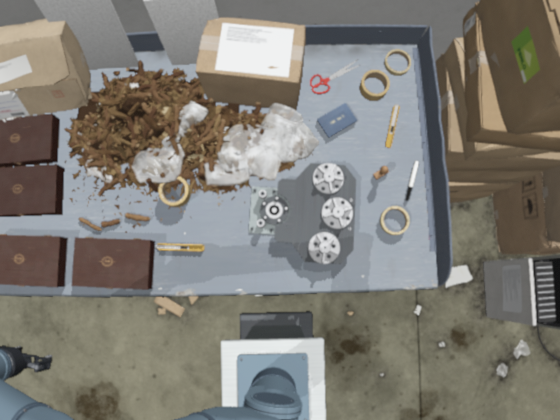

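```bash
python3 - <<'E'
from h import *
ps={}
for n in ["scene","top"]:
    p=cap(n); ps[n]=p
    for t in ["stand","hub_seat","ledge_mid","roller_0_top","roller_1_top","flange_a","flange_b","flange_c"]:
        for d in models.landmark_of(t,p)[:4]:
            print(n,t,round(d["score"],2),np.round(d["position"],1),[onz(p,d["position"],z).round(0)[:2] for z in (22,36,46)])
print(monitor.state()["clock"])
E
```

```text
scene stand 0.8 [238.5 269.5] [array([537., -16.]), array([529., -25.]), array([523., -32.])]
scene stand 0.68 [167.8 219.3] [array([613., 279.]), array([603., 264.]), array([597., 254.])]
scene stand 0.15 [361.4 398.6] [array([ 507., -400.]), array([ 500., -401.]), array([ 494., -402.])]
scene hub_seat 0.78 [233.3 272. ] [array([552.,  -8.]), array([544., -17.]), array([538., -24.])]
scene ledge_mid 0.59 [276.4 324.9] [array([ 551., -180.]), array([ 542., -185.]), array([ 536., -189.])]
scene roller_0_top 0.65 [210.6 279. ] [array([618.,  36.]), array([608.,  26.]), array([601.,  19.])]
scene roller_0_top 0.35 [233.  275.7] [array([559., -14.]), array([551., -23.]), array([545., -29.])]
scene roller_1_top 0.61 [226.6 248.9] [array([526.,  47.]), array([519.,  37.]), array([513.,  29.])]
scene flange_a 0.71 [302.  280.5] [array([ 437., -159.]), array([ 431., -165.]), array([ 427., -169.])]
scene flange_a 0.66 [286.7 334.7] [array([ 546., -212.]), array([ 538., -217.]), array([ 532., -221.])]
scene flange_a 0.64 [251.1 357.7] [array([ 658., -185.]), array([ 648., -191.]), array([ 640.
[... 1838 characters left out ...]
[177.8 330.2] [array([ 651., -198.]), array([ 648., -197.]), array([ 646., -196.])]
top flange_b 0.75 [211.2 336.4] [array([ 544., -213.]), array([ 542., -212.]), array([ 540., -210.])]
top flange_b 0.68 [248.4 325.9] [array([ 428., -176.]), array([ 427., -175.]), array([ 426., -174.])]
top flange_b 0.56 [177.8 330.2] [array([ 651., -198.]), array([ 648., -197.]), array([ 646., -196.])]
top flange_c 0.75 [211.2 336.4] [array([ 544., -213.]), array([ 542., -212.]), array([ 540., -210.])]
top flange_c 0.68 [248.4 325.9] [array([ 428., -176.]), array([ 427., -175.]), array([ 426., -174.])]
top flange_c 0.56 [177.8 330.2] [array([ 651., -198.]), array([ 648., -197.]), array([ 646., -196.])]
1.05
```

The scene view shows three silvery flanges on the stand's ledge at about (302,281), (287,334) and (250,358). The hub is at about (236,275) and the rollers at (211,279) and (227,249). In the top view the flanges are at (248,325), (211,337) and (178,329), and the hub at (211,274). Next I move the wrist camera over them.

```bash
cat >> h.py <<'E'
def totool(dw,s=None):
    s=s or monitor.state(); return R.from_quat(s["orientation"]).as_matrix().T@np.asarray(dw,float)
E
python3 - <<'E'
from h import *
s=monitor.state(); print(R.from_quat(s["orientation"]).as_matrix().round(3)); 
t=s["tcp_pos"]; a=np.array([420,380,240.]);b=np.array([600,-20,290.]);c=np.array([600,-90,290])
for x in (a,b,c): print(totool(x-t,s).round(1))
print(s["clock"])
E
```

```text
[[ 0.     0.222  0.975]
 [-0.     0.975 -0.222]
 [-1.    -0.     0.   ]]
[ -43.4 -186.2  325.2]
[ -93.4 -536.3  589.5]
[ -93.4 -604.6  605. ]
1.05
```

```bash
python3 -m handwheel '[[-0.005,-0.025,0.04,0,0,0,-0.4],[-0.01,-0.05,0.08,0,0,0,-0.4],[-0.015,-0.075,0.12,0,0,0,-0.4],[-0.02,-0.1,0.16,0,0,0,-0.4],[-0.025,-0.125,0.205,0,0,0,-0.4],[-0.03,-0.15,0.25,0,0,0,-0.4],[-0.03,-0.18,0.285,0,0,0,-0.4],[-0.03,-0.22,0.31,0,0,0,-0.4],[-0.03,-0.265,0.335,0,0,0,-0.4],[-0.03,-0.31,0.36,0,0,0,-0.4]]' && python3 - <<'E'
from h import *
s=monitor.state();print(s["tcp_pos"],s["q"],totool(np.array([560,-105,220])-s["tcp_pos"],s))
E
```

```text
clock: 2.05
tcp_pos: [426.2, 252.6, 226.8]
orientation: [0.079, 0.703, -0.079, 0.703]
force: [0.3, -0.7, 0.4]
grip_width: 0.3
[426.18086968 252.57841719 226.79789109] [-0.75496416  0.23490206  0.15142061  1.91434387 -0.04192558  0.99464715
  0.76213656] [   6.71822524 -318.95575055  209.85278182]
```

```bash
python3 -m handwheel '[[0,-0.04,0.025,0,0,0,-0.4],[0,-0.08,0.05,0,0,0,-0.4],[0,-0.12,0.075,0,0,0,-0.4],[0,-0.16,0.1,0,0,0,-0.4],[0,-0.2,0.13,0,0,0,-0.4],[0,-0.24,0.16,0,0,0,-0.4],[0,-0.28,0.19,0,0,0,-0.4],[0,-0.32,0.21,0,0,0,-0.4],[0,-0.32,0.21,0,0,0,-0.4],[0,-0.32,0.21,0,0,0,-0.4]]' && python3 - <<'E'
from h import *
p=cap("wrist","w1")
s=monitor.state();print(s["tcp_pos"],s["q"],s["clock"])
import pickle; pickle.dump(p,open("w1.pkl","wb"))
E
```

```text
clock: 3.05
tcp_pos: [559.3, -105.2, 226.5]
orientation: [0.08, 0.703, -0.08, 0.703]
force: [-0.6, 1.0, -0.5]
grip_width: 0.299
[ 559.28490878 -103.44361415  226.44523652] [-0.17148881  0.3778536   0.35812073  1.7440377  -0.15068156  1.04702732
  1.58630393] 3.1
```

View pics/w1.png

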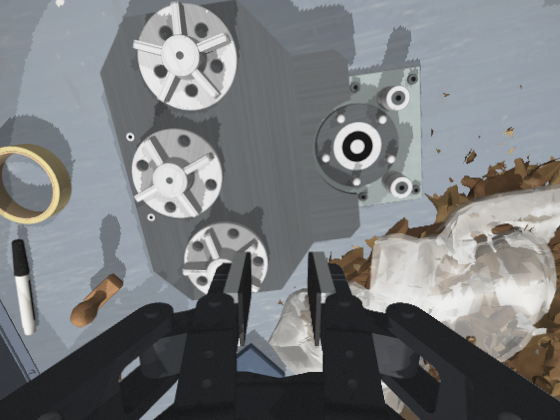

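```bash
python3 -c "
import cv2
i=cv2.imread('pics/w1.png')[0:300,100:430]
cv2.imwrite('pics/w1z.png',cv2.resize(i,None,fx=2,fy=2,interpolation=3))"
```

```text
(no output)
```

View pics/w1z.png

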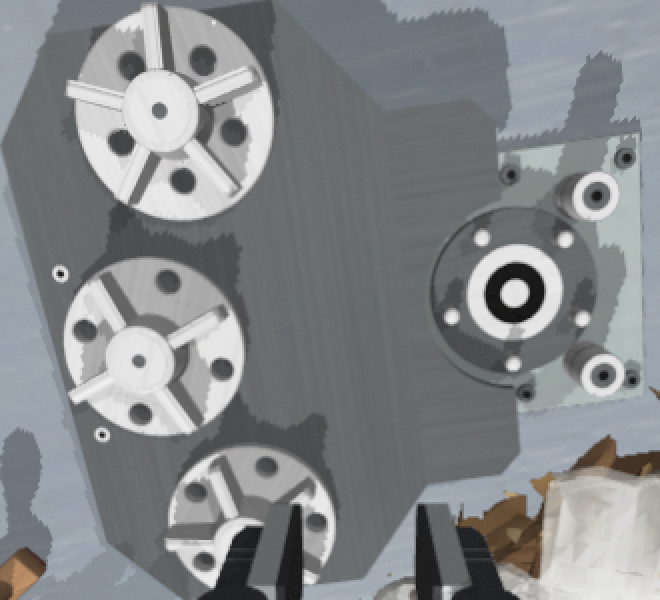

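The zoom shows the flange nearest the robot, at w1 pixel (56,187), with its holes on the small circle, so it is B. The middle one, at (174,176), has four holes (C). The far one, at about (265,225), has five holes on the large circle (A). The stud tips are visible around (147,357) and the rollers at about (98,397) and (187,401). Next is a second view, farther over A.

```bash
python3 -m handwheel '[[0,-0.02,0.04,0,0,0,-0.4],[0,-0.05,0.075,0,0,0,-0.4],[0,-0.05,0.075,0,0,0,-0.4],[0,-0.05,0.075,0,0,0,-0.4]]' && python3 - <<'E'
from h import *
import pickle
p=cap("wrist","w2"); pickle.dump(p,open("w2.pkl","wb"))
for t in ["hub_seat","roller_0_top","roller_1_top","flange_a","ledge_mid"]:
    for d in models.landmark_of(t,p)[:3]:
        print(t,round(d["score"],2),np.round(d["position"],1),[onz(p,d["position"],z).round(0)[:2] for z in (22,36,46)])
s=monitor.state();print(s["tcp_pos"],s["q"],s["clock"])
cv2.imwrite("pics/w2z.png",cv2.resize(p["pixels"][0:300,60:460],None,fx=2,fy=2,interpolation=3))
E
```

```text
clock: 3.5
tcp_pos: [621.5, -168.3, 226.1]
orientation: [0.079, 0.703, -0.078, 0.702]
force: [0.2, 1.0, -1.1]
grip_width: 0.301
roller_0_top 0.88 [115.7 454.8] [array([607.,  28.]), array([605.,  21.]), array([603.,  16.])]
roller_1_top 0.67 [ 13.8 457.3] [array([509.,  38.]), array([510.,  31.]), array([511.,  26.])]
flange_a 0.86 [101.4 220.5] [array([ 538., -213.]), array([ 538., -211.]), array([ 539., -210.])]
flange_a 0.83 [198.1 261.4] [array([ 651., -196.]), array([ 647., -195.]), array([ 644., -193.])]
ledge_mid 0.77 [ 95.6 252.1] [array([ 540., -179.]), array([ 540., -178.]), array([ 540., -178.])]
[ 621.32158883 -168.10538446  226.89384974] [-0.05697669  0.51522414  0.36677204  1.54196209 -0.1983374   1.1211322
  1.70147447] 3.8
```

View pics/w2z.png

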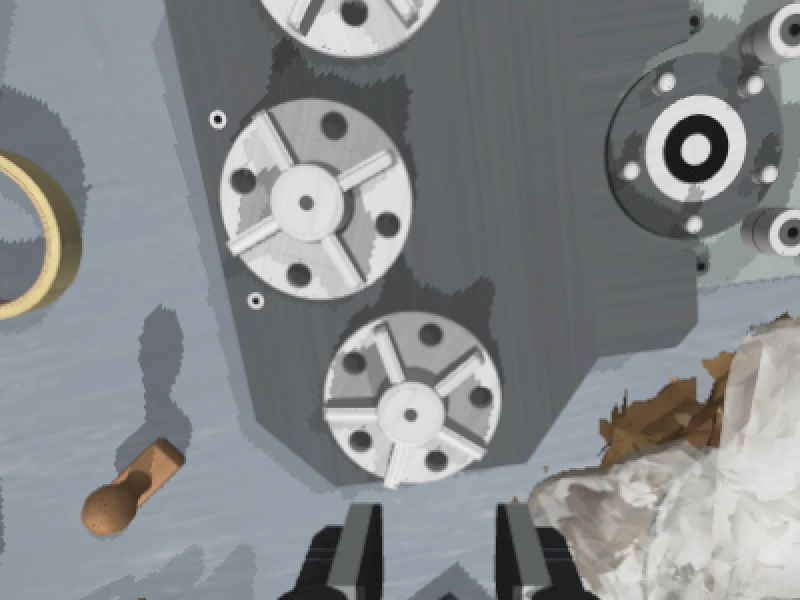

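The picture shows A in full around w2 pixel (207,265), with holes at about (167,275), (181,236), (198,300), (220,240) and (230,278). It is the five-hole flange with the wide circle. The five stud tips and both rollers are visible to the right.

```bash
cat > fit.py <<'E'
from h import *
import pickle
from scipy.optimize import least_squares
p1=pickle.load(open("w1.pkl","rb"));p2=pickle.load(open("w2.pkl","rb"))
z=lambda L,off:[np.array([y/2-.25,x/2-.25+off]) for x,y in L]
def ref(p,L,bright=True,w=5):
    g=cv2.cvtColor(p["pixels"],cv2.COLOR_BGR2GRAY).astype(float);o=[]
    for r,c in L:
        r0,c0=int(round(r)),int(round(c));P=g[r0-w:r0+w+1,c0-w:c0+w+1]
        W=P-np.median(P) if bright else np.median(P)-P
        W=np.clip(W-0.4*W.max(),0,None);yy,xx=np.mgrid[r0-w:r0+w+1,c0-w:c0+w+1]
        o.append(np.array([(W*yy).sum()/W.sum(),(W*xx).sum()/W.sum()]))
    return o
s1=ref(p1,z([(482,238),(565,239),(452,317),(582,319),(513,364)],100)); s2=ref(p2,z([(666,82),(754,85),(631,172),(769,174),(694,225)],60))
r1=z([(597,195),(603,374)],100); r2=z([(794,29),(790,232)],60)
S=[];
for a,b in zip(s1,s2):
    x,e=tri([ray(p1,a),ray(p2,b)]);S.append(x);print("stud",x.round(1),np.round(e,1))
for a,b in zip(r1,r2):
    x,e=tri([ray(p1,a),ray(p2,b)]);print("roller",x.round(1),np.round(e,1))
h1=ref(p1,z([(266,467),(195,492),(316,521),(204,561)],100),False);h2=ref(p2,z([(431,334),(353,362),(481,397),(360,441),(436,461)],60),False)
for a,b in zip(h1,h2):
    x,e=tri([ray(p1,a),ray(p2,b)]);print("hole",x.round(1),np.round(e,1))
for nm,p,L,zz in (("stud1",p1,s1,34),("stud2",p2,s2,34),("hole1",p1,h1,43.5),("hole2",p2,h2,43.5)):
    X=np.array([onz(p,l,zz)[:2] for l in L])
    n=72
    def f(v,ret=0):
        a=np.degrees(np.arctan2(X[:,1]-v[1],X[:,0]-v[0]));k=np.round((a-v[2])/72)
        t=np.radians(v[2]+72*k);return (X-(v[:2]+v[3]*np.c_[np.cos(t),np.sin(t)])).ravel()
    best=min((least_squares(f,[*X.mean(0),a0,37]) for a0 in range(0,72,12)),key=lambda r:r.cost)
    print(nm,best.x.round(2),(best.x[2]%72).round(2),"rms",np.sqrt(np.mean(best.fun**2)).round(2))
for p,L in ((p1,r1),(p2,r2)): print("rollers z46",[onz(p,l,46).round(1)[:2] for l in L])
E
python3 fit.py
```

```text
stud [520.8 -31.4  33.4] [0. 0.]
stud [531.3  10.8  33.6] [0. 0.]
stud [557.7 -54.4  33.4] [0. 0.]
stud [574.7  14.1  33.6] [0. 0.]
stud [590.8 -26.3  33.9] [0. 0.]
roller [511.6  25.9  45.3] [0.2 0.2]
roller [604.4  18.4  42. ] [0.3 0.3]
hole [ 613.6 -169.8   44.7] [0. 0.]
hole [ 619.9 -212.4   44.3] [0.2 0.2]
hole [ 651.9 -150.8   47. ] [0.4 0.4]
hole [ 664.3 -222.4   40.4] [0. 0.]
stud1 [554.99 -17.49  58.14  36.96] 58.14 rms 0.06
stud2 [555.05 -17.58 -13.84  36.98] 58.16 rms 0.09
hole1 [ 646.65 -187.73    7.56   36.86] 7.56 rms 0.2
hole2 [ 646.78 -187.7    79.26   37.23] 7.26 rms 0.56
rollers z46 [array([511.8,  25.9]), array([603.3,  17.4])]
rollers z46 [array([511.6,  25.4]), array([603.5,  16.2])]
```

```bash
python3 - <<'E'
from h import *
s=monitor.state(); t=s["tcp_pos"]; a=np.radians(-28.6)
g=np.array([646.7+35*np.cos(a),-187.7+35*np.sin(a),0])
for zz in (120,49): print(totool(g+[0,0,zz]-t,s).round(1))
print(g, t, R.from_quat(s["orientation"]).as_matrix()[:,1], np.degrees(np.arctan2(*R.from_quat(s["orientation"]).as_matrix()[[1,0],1])))
E
```

```text
[106.9 -23.2  62.7]
[177.9 -23.2  62.7]
[ 677.42940414 -204.45421503    0.        ] [ 621.32158883 -168.10538446  226.89384974] [2.20258674e-01 9.75441197e-01 7.66896219e-04] 77.27576958470192
```

```bash
python3 -m handwheel '[[0.03,-0.01,0.03,8,0,0,-0.4],[0.07,-0.023,0.06,15.9,0,0,-0.4],[0.107,-0.023,0.063,15.9,0,0,-0.4],[0.107,-0.023,0.063,15.9,0,0,-0.4],[0.107,-0.023,0.063,15.9,0,0,-0.4],[0.107,-0.023,0.063,15.9,0,0,-0.4]]' && python3 - <<'E'
from h import *
import pickle
p=cap("wrist","w3"); pickle.dump(p,open("w3.pkl","wb"))
s=monitor.state();print(s["tcp_pos"],s["q"],s["clock"],np.degrees(np.arctan2(*R.from_quat(s["orientation"]).as_matrix()[[1,0],1])))
print(totool(np.array([677.4,-204.5,49])-s["tcp_pos"],s).round(1), s["force"])
E
```

```text
clock: 4.4
tcp_pos: [679.1, -206.0, 122.5]
orientation: [0.175, 0.684, -0.175, 0.686]
force: [-0.4, 0.0, -0.1]
grip_width: 0.304
[ 679.19731708 -206.0329927   122.68075578] [-0.01044693  0.74148771  0.3932976   1.43956557 -0.30975175  1.01760817
  1.52204206] 4.45 61.311043352286816
[73.7  0.4 -2.6] [-0.18995313  0.08727585  0.54120283]
```

View pics/w3.png

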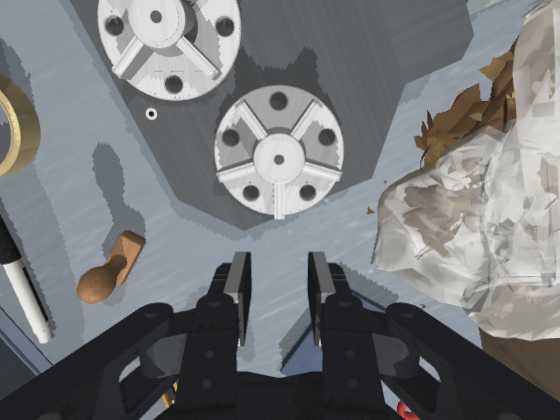

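The rib of A runs straight down at column 279, midway between the fingers at columns 245 and 315, so it is aligned. I descend and close with 20 N.

```bash
python3 -m handwheel '[[0.04,0,-0.0025,0,0,0,-0.4],[0.06,0,-0.0025,0,0,0,-0.4],[0.072,0,-0.0025,0,0,0,-0.4],[0.073,0,-0.0025,0,0,0,-0.4],[0.073,0,-0.0025,0,0,0,-0.4]]' 20 && python3 -m handwheel '[[0,0,0,0,0,0,-0.6],[0,0,0,0,0,0,-0.75],[0,0,0,0,0,0,-0.85],[0,0,0,0,0,0,-1],[0,0,0,0,0,0,-1],[0,0,0,0,0,0,-1]]' 20 && python3 - <<'E'
from h import *
import pickle
p=cap("wrist","w4"); pickle.dump(p,open("w4.pkl","wb"))
s=monitor.state();print(s["tcp_pos"],s["clock"],s["force"],s["moment"],s["grip_width"]*85)
E
```

```text
clock: 4.95
tcp_pos: [676.7, -205.2, 48.3]
orientation: [0.175, 0.684, -0.175, 0.686]
force: [0.5, 0.2, -0.8]
grip_width: 0.303
clock: 5.55
tcp_pos: [675.6, -204.8, 46.6]
orientation: [0.175, 0.685, -0.175, 0.685]
force: [-0.0, -0.6, 0.7]
grip_width: 0.003
[ 675.55420376 -204.73380779   46.57023856] 5.6 [-0.18227302  0.4512409   0.23986635] [ 0.00054217 -0.00033061 -0.01727689] -0.19205408547900787
```

View pics/w4.png

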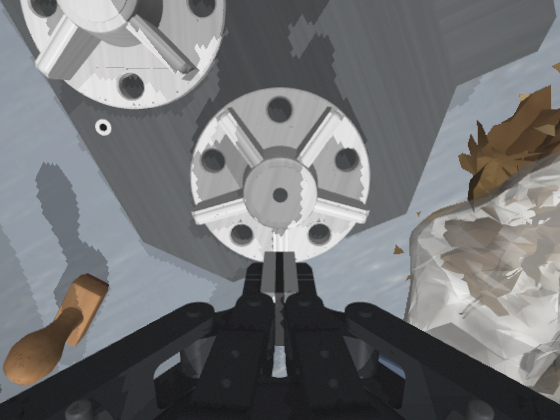

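```bash
python3 - <<'E'
from h import *
import pickle
p=pickle.load(open("w4.pkl","rb")); s=monitor.state()
M=R.from_quat(s["orientation"]).as_matrix();t=s["tcp_pos"]
for o in ([0,0,0],[-18.7,0,0],[0,0,-11],[0,0,11]): print(o,proj(p,t+M@np.array(o,float)).round(1))
# refit holes
from scipy.optimize import least_squares
L=[(109,279),(160,213),(160,346),(235,241),(235,321)]
g=cv2.cvtColor(p["pixels"],cv2.COLOR_BGR2GRAY)
X=np.array([onz(p,l,44)[:2] for l in L])
f=lambda v:(X-(v[:2]+v[3]*np.array([[np.cos(a),np.sin(a)] for a in np.radians(v[2]+72*np.round((np.degrees(np.arctan2(X[:,1]-v[1],X[:,0]-v[0]))-v[2])/72))]))).ravel()
r=least_squares(f,[*X.mean(0),7.4,37]);print(r.x,r.fun.round(1))
print(onz(p,(195,280),69)) 
cv2.imwrite("pics/w4z.png",cv2.resize(p["pixels"][80:380,150:420],None,fx=2,fy=2,interpolation=3))
E
```

```text
[0, 0, 0] [[238.4 280.2]]
[-18.7, 0, 0] [[252.8 280.3]]
[0, 0, -11] [[219.6 280.2]]
[0, 0, 11] [[256.6 280.1]]
[ 647.97097065 -189.73106493    7.81575966   37.25166834] [-0.3 -0.1 -0.2  0.7 -0.3 -0.8  0.  -0.2  0.8  0.4]
[ 648.26186874 -190.01019306   69.        ]
```

View pics/w4z.png

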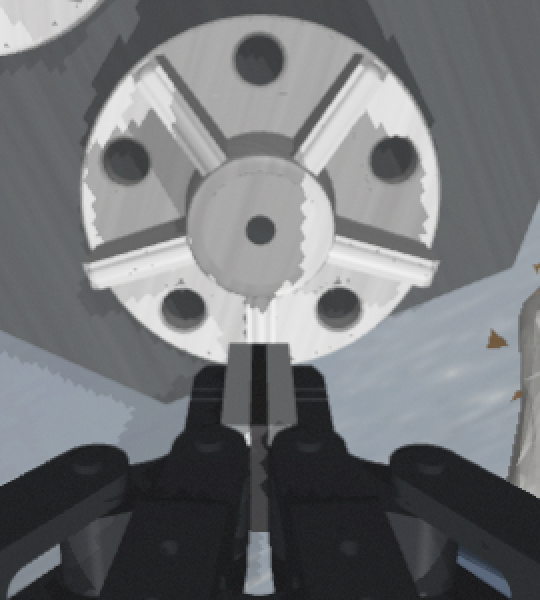

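```bash
python3 - <<'E'
from h import *
import pickle
s=monitor.state()
M=R.from_quat(s["orientation"]).as_matrix();t=s["tcp_pos"]
for f in ("w4",):
  p=pickle.load(open(f+".pkl","rb")); 
  for zz in (-11,0,11):
    print(zz,[proj(p,t+M@np.array([o,3.5,zz],float)).round(0)[0].tolist() for o in (0,-10,-20,-30,-40,-60)])
print(np.array(s["orientation"]), M.round(3), (M.T@(p["C"][:3,3]-t)).round(1), (M.T@p["C"][:3,2]).round(3))
E
```

```text
-11 [[220.0, 287.0], [226.0, 287.0], [233.0, 288.0], [241.0, 288.0], [250.0, 289.0], [273.0, 290.0]]
0 [[238.0, 286.0], [246.0, 287.0], [254.0, 287.0], [263.0, 288.0], [273.0, 288.0], [298.0, 290.0]]
11 [[257.0, 286.0], [265.0, 287.0], [274.0, 287.0], [284.0, 288.0], [295.0, 288.0], [323.0, 290.0]]
[ 0.17535738  0.68504658 -0.17537511  0.68498507] [[-0.     0.481  0.877]
 [-0.     0.877 -0.481]
 [-1.    -0.    -0.   ]] [-177.3   -0.8  -73.6] [0.956 0.001 0.293]
```

```bash
python3 -c "
import cv2
i=cv2.imread('pics/w3.png')[200:400,160:400]
cv2.imwrite('pics/w3z.png',cv2.resize(i,None,fx=3,fy=3,interpolation=3))
i=cv2.imread('pics/w4.png')[200:400,180:380]
cv2.imwrite('pics/w4y.png',cv2.resize(i,None,fx=3,fy=3,interpolation=3))"
```

```text
(no output)
```

View pics/w3z.png

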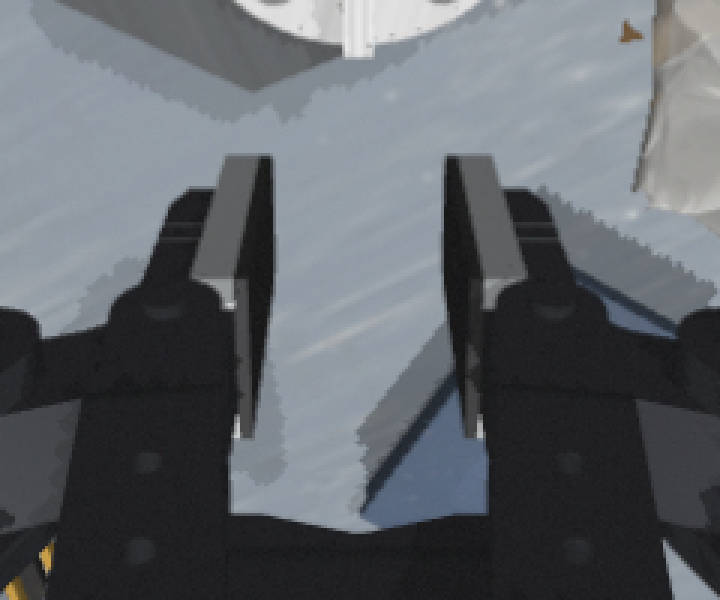

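View pics/w4y.png

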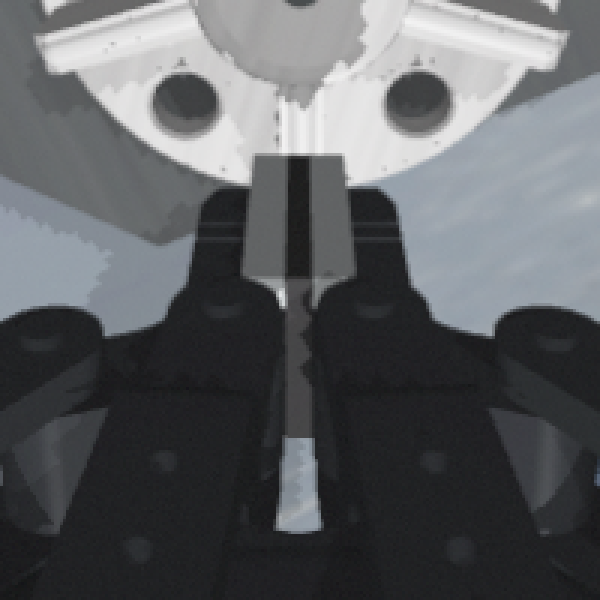

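```bash
python3 - <<'E'
from h import *
p=cap("scene","s4"); s=monitor.state()
print(proj(p,s["tcp_pos"]),proj(p,s["tcp_pos"]+[0,0,40]),s["clock"])
r0,c0=170,230
i=p["pixels"][r0:r0+150,c0:c0+200].copy()
i=cv2.resize(i,None,fx=4,fy=4,interpolation=3)
for z,col in ((0,(0,0,255)),(40,(0,255,0))):
    q=proj(p,s["tcp_pos"]+[0,0,z])[0]; cv2.circle(i,(int((q[1]-c0)*4),int((q[0]-r0)*4)),5,col,2)
cv2.imwrite("pics/s4z.png",i)
E
```

```text
[[245.06519608 371.04253886]] [[233.31997915 374.2053378 ]] 5.65
```

View pics/s4z.png

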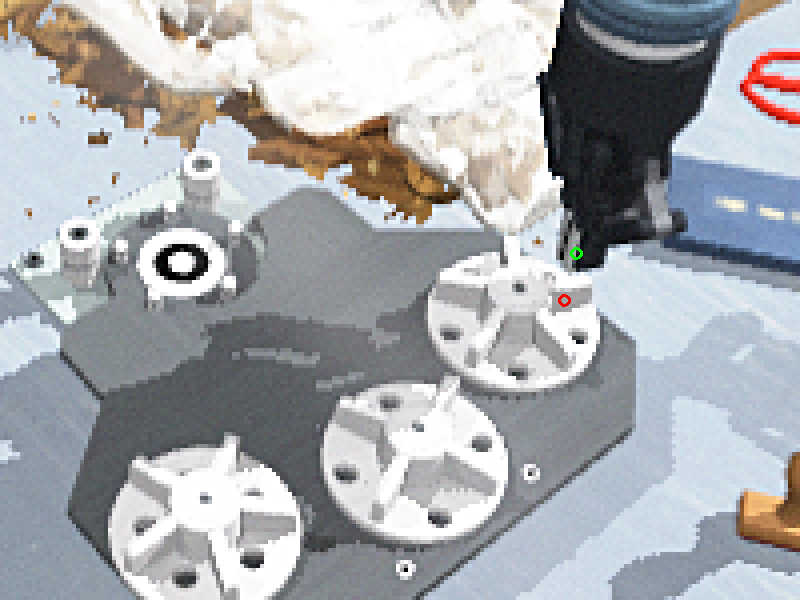

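```bash
python3 - <<'E'
from h import *
import pickle
s=monitor.state();w=pickle.load(open("w4.pkl","rb"));M=R.from_quat(s["orientation"]).as_matrix()
p=cap("scene")
for x,y in ((570,265),(585,268),(600,270)):
    X,e=tri([ray(w,(251.5,280)),ray(p,(170+y/4,230+x/4))]); print(X.round(1),np.round(e,1),(M.T@(X-s["tcp_pos"])).round(1))
for d in models.masks_of("flange_a",p)[:0]: pass
print(p["C"][:3,3]); 
for rc in ((170+288/4,230+520/4),): print(onz(p,rc,69))
cv2.imwrite("pics/s4y.png",cv2.resize(p["pixels"][215:265,330:400],None,fx=10,fy=10,interpolation=0))
E
```

```text
[ 671.6 -203.    77.4] [1.8 1.8] [-30.9  -0.3  -4.3]
[ 677.1 -206.4   71.5] [5.2 5.2] [-24.9  -0.7   2.1]
[ 682.2 -209.7   66.7] [8.8 8.8] [-20.1  -1.2   8.2]
[ 148.88078185 -460.03786107  705.99925287]
[ 647.09859155 -191.3096787    69.        ]
```

View pics/s4y.png

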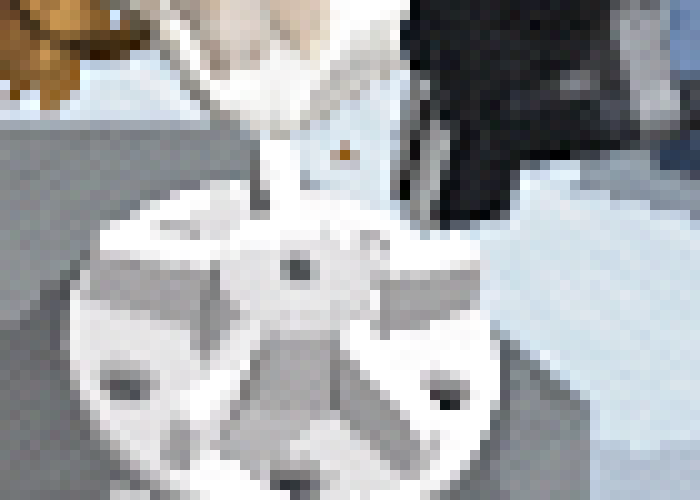

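The scene view shows the shut fingertips ending just above the rib's top, at crop pixel (430,225). The wrist view, with the tips at row 252 and column 280, agrees: the real tips stand about 25–38 mm behind the reported TCP. So the grasp missed above the rib. I open, go lower in steps and look.

```bash
python3 -m handwheel '[[0,0,0,0,0,0,-0.5],[0,0,0,0,0,0,-0.5],[0,0,0,0,0,0,-0.5]]' 20 && python3 -m handwheel '[[0.01,0,0,0,0,0,-0.5],[0.018,0,0,0,0,0,-0.5],[0.018,0,0,0,0,0,-0.5]]' 20 && python3 - <<'E'
from h import *
import pickle
p=cap("wrist","w5"); pickle.dump(p,open("w5.pkl","wb"))
q=cap("scene")
s=monitor.state();print(s["tcp_pos"],s["clock"],s["force"],s["moment"],s["grip_width"]*85)
a=cv2.resize(p["pixels"][150:350,180:380],None,fx=2,fy=2,interpolation=3)
b=cv2.resize(q["pixels"][210:270,330:390],(400,400),interpolation=0)
cv2.imwrite("pics/w5c.png",np.hstack([a,b]))
E
```

```text
clock: 6.05
tcp_pos: [675.6, -204.7, 46.6]
orientation: [0.175, 0.685, -0.175, 0.685]
force: [0.2, -0.3, -0.5]
grip_width: 0.257
clock: 6.35
tcp_pos: [674.2, -204.2, 26.5]
orientation: [0.175, 0.686, -0.175, 0.684]
force: [0.4, -0.0, -1.1]
grip_width: 0.248
[ 675.16659236 -204.68995745   27.96166889] 6.45 [ 0.88539925 -0.12962844  0.31237663] [ 0.00704286  0.00552538 -0.03313637] 21.03525095892516
```

View pics/w5c.png

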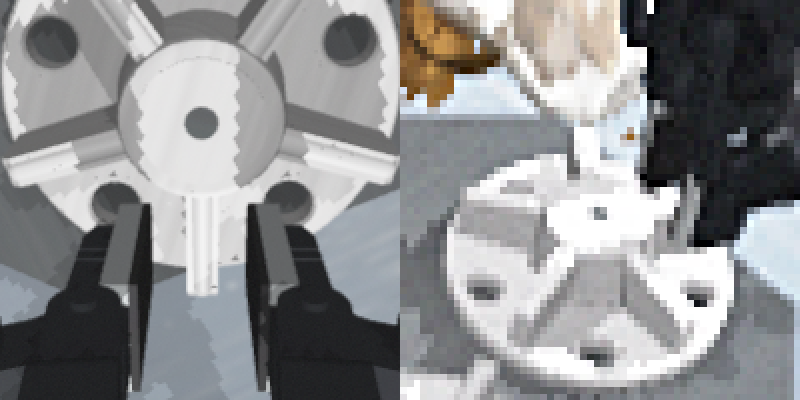

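```bash
python3 -m handwheel '[[0.006,0,0,0,0,0,-0.5],[0.012,0,0,0,0,0,-0.5],[0.012,0,0,0,0,0,-0.5]]' 20 && python3 - <<'E'
from h import *
import pickle
p=cap("wrist"); 
q=cap("scene")
s=monitor.state();print(s["tcp_pos"],s["clock"],s["force"],s["moment"],s["grip_width"]*85)
a=cv2.resize(p["pixels"][150:350,180:380],None,fx=2,fy=2,interpolation=3)
b=cv2.resize(q["pixels"][210:270,330:390],(400,400),interpolation=0)
cv2.imwrite("pics/w6c.png",np.hstack([a,b]))
E
```

```text
clock: 6.75
tcp_pos: [674.8, -204.4, 15.4]
orientation: [0.175, 0.686, -0.175, 0.684]
force: [0.5, 0.6, -0.1]
grip_width: 0.246
[ 675.40738883 -204.68053408   16.33239779] 6.85 [ 0.6738057  -1.33420182  0.09050066] [ 0.00896748  0.0547827  -0.01137507] 21.28961825084208
```

View pics/w6c.png

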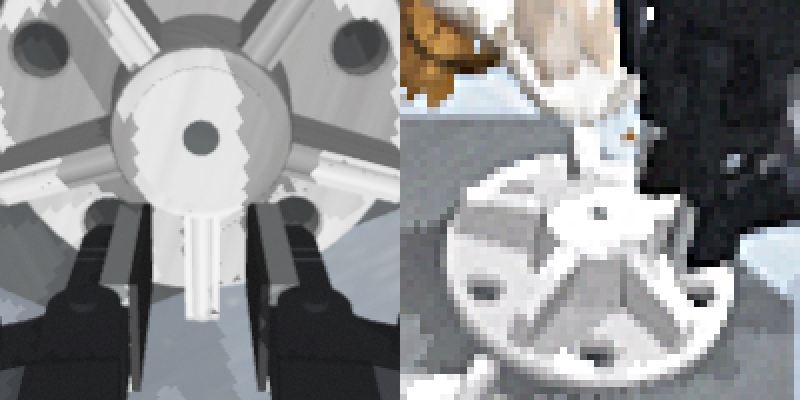

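```bash
python3 -m handwheel '[[0.001,0,0.004,0,0,0,-0.5],[0.002,0,0.004,0,0,0,-0.5],[0.002,0,0.004,0,0,0,-0.7],[0.002,0,0.004,0,0,0,-0.8],[0.002,0,0.004,0,0,0,-0.9],[0.002,0,0.004,0,0,0,-1],[0.002,0,0.004,0,0,0,-1],[0.002,0,0.004,0,0,0,-1]]' 20 && python3 - <<'E'
from h import *
import pickle
p=cap("wrist"); 
s=monitor.state();print(s["tcp_pos"],s["clock"],s["force"],s["moment"],s["grip_width"]*85)
a=cv2.resize(p["pixels"][100:350,130:430],None,fx=2,fy=2,interpolation=3)
cv2.imwrite("pics/w7.png",a)
pickle.dump(p,open("w7.pkl","wb"))
E
```

```text
clock: 7.65
tcp_pos: [679.2, -206.6, 14.7]
orientation: [0.175, 0.685, -0.175, 0.685]
force: [1.3, 0.2, 0.4]
grip_width: 0.076
[ 679.18655724 -206.57814655   14.70440733] 7.7 [0.00202517 1.33608863 0.42390779] [ 0.04545126  0.03456263 -0.03301533] 6.397124595183763
```

View pics/w7.png

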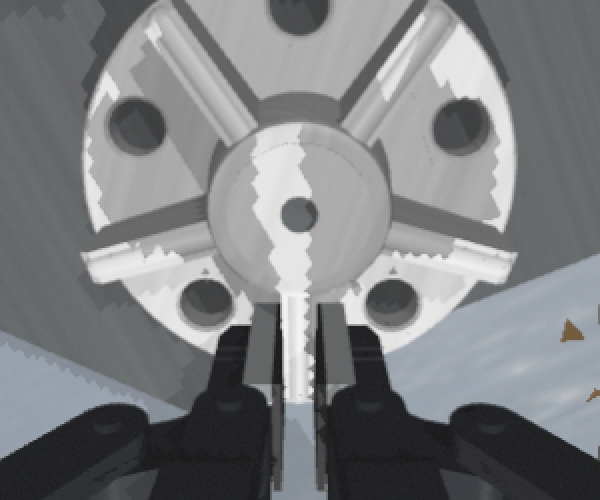

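The fingers hold the rib: the opening is 6.5 mm, and the rib at crop column 297 is between the pads. I refit the flange's pose relative to the tool.

```bash
cat > fl.py <<'E'
from h import *
from scipy.optimize import least_squares
def holes(p,guess,a0,z=43.8,w=9):
    # predicted holes from guess pose, refined by dark centroid
    g=cv2.cvtColor(p["pixels"],cv2.COLOR_BGR2GRAY).astype(float);L=[]
    for k in range(5):
        t=np.radians(a0+72*k); q=proj(p,[[guess[0]+37*np.cos(t),guess[1]+37*np.sin(t),z]])[0]
        L.append(q)
    return L
def fit5(X,c0,a0):
    def f(v):
        k=np.round((np.degrees(np.arctan2(X[:,1]-v[1],X[:,0]-v[0]))-v[2])/72)
        t=np.radians(v[2]+72*k); return (X-(v[:2]+37*np.c_[np.cos(t),np.sin(t)])).ravel()
    r=least_squares(f,[*c0,a0]); return r.x,r.fun
E
python3 - <<'E'
from fl import *
import pickle
p=pickle.load(open("w7.pkl","rb")); s=monitor.state()
L=[(100+y/2,130+x/2) for x,y in ((137,128),(460,126),(207,302),(392,303),(300,6))]
L=[(r-.25,c-.25) for r,c in L]
X=np.array([onz(p,l,44)[:2] for l in L])
v,f=fit5(X,[648,-190],7.5);print(v,f.round(1))
M=R.from_quat(s["orientation"]).as_matrix()
print("tool yaw",np.degrees(np.arctan2(M[1,1],M[0,1])),"centre in tool",(M.T@(np.array([v[0],v[1],44])-s["tcp_pos"])).round(1))
print("boss",onz(p,(100+214/2,130+299/2),69))
d=np.array([555.0,-17.5])-v[:2]; print(d, totool([*d,0],s))
E
```

```text
[ 647.71059023 -189.9266684     7.41895957] [ 0.2  0.1 -0.4 -0.3 -0.2  0.4 -0.1 -0.1  0.5 -0. ]
tool yaw 61.286910916445635 centre in tool [-29.3  -0.5 -35.6]
boss [ 648.11177823 -190.13285942   69.        ]
[-92.71059023 172.4266684 ] [-2.73622516e-03  1.06684089e+02 -1.64148453e+02]
```

```bash
python3 -m handwheel '[[0,0.01,-0.008,0,0,0,-1],[0,0.02,-0.022,0,0,0,-1],[0,0.03,-0.036,0,0,0,-1],[0,0.04,-0.05,0,0,0,-1],[0,0.049,-0.065,0,0,0,-1],[0,0.057,-0.081,0,0,0,-1],[0,0.066,-0.097,0,0,0,-1],[0,0.074,-0.11,0,0,0,-1],[0,0.082,-0.125,0,0,0,-1],[0,0.082,-0.125,0,0,0,-1]]' 20 && python3 - <<'E'
from h import *
import pickle
p=cap("wrist","w8"); pickle.dump(p,open("w8.pkl","wb"))
s=monitor.state();print(s["tcp_pos"],s["clock"],s["force"],s["moment"],s["grip_width"]*85)
E
```

```text
clock: 8.7
tcp_pos: [607.4, -71.2, 14.7]
orientation: [0.175, 0.686, -0.174, 0.684]
force: [-4.2, 4.5, 4.3]
grip_width: 0.075
[607.43806352 -71.36880715  14.6154619 ] 8.75 [-4.60002838  5.21899593  6.19113738] [ 1.1083748   0.81745654 -0.04495477] 6.097101093299966
```

View pics/w8.png

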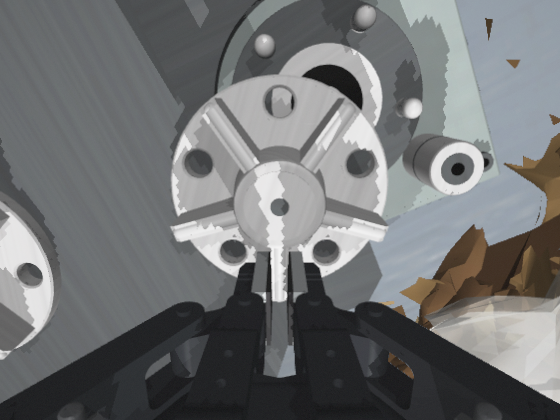

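The flange now covers the near part of the hub. It has its centre at (207,280). Studs show at (44,264), (17,364), (107,412) and, through a hole, near (100,285). The roller is at (169,458).

```bash
python3 - <<'E'
from fl import *
import pickle
p=pickle.load(open("w8.pkl","rb")); s=monitor.state()
H=[(102,279),(163.5,198),(162.5,361),(251,234),(251,325)]
X=np.array([onz(p,l,44)[:2] for l in H]); v,f=fit5(X,[573,-51],7.4);print("flange",v,f.round(1))
S=[(43,264.5),(15.5,365),(106,413)]
Y=np.array([onz(p,l,34)[:2] for l in S]); u,f2=fit5(Y,[555,-17.5],58.15);print("hub",u,f2.round(1))
print("roller",onz(p,(169,458),46))
d=u[:2]-v[:2]; print("d",d,totool([*d,0],s).round(1), "rot",(u[2]-v[2]+36)%72-36, "force",s["force"])
M=R.from_quat(s["orientation"]).as_matrix()
print("centre in tool",(M.T@(np.array([v[0],v[1],44])-s["tcp_pos"])).round(1))
print(proj(p,[[*(u[:2]+37*np.array([np.cos(t),np.sin(t)])),34] for t in np.radians(u[2]+72*np.arange(5))]).round(0).tolist())
E
```

```text
flange [575.80937987 -54.59995223   7.66046276] [ 0.2 -0.2  0.1  0.1 -0.1  0.1  0.1  0.5 -0.3 -0.5]
hub [553.94737211 -17.61268353  58.22731704] [ 0.   0.4  0.3 -0.4 -0.3  0. ]
roller [604.29848254  17.19125466  46.        ]
d [-21.86200776  36.9872687 ] [  0.2  22.  -36.9] rot -21.433145718228587 force [-4.60002838  5.21899593  6.19113738]
centre in tool [-29.2  -0.4 -35.9]
[[107.0, 413.0], [14.0, 366.0], [43.0, 264.0], [147.0, 259.0], [181.0, 347.0]]
```

```bash
python3 -m handwheel '[[-0.0005,0.006,-0.01,0,0,0,-1],[-0.0005,0.012,-0.02,0,0,0,-1],[-0.0005,0.018,-0.03,0,0,0,-1],[-0.0005,0.021,-0.035,0,0,0,-1],[-0.0005,0.0215,-0.036,0,0,0,-1],[-0.0005,0.022,-0.0365,0,0,0,-1],[-0.0005,0.022,-0.0365,0,0,0,-1]]' 20 && python3 - <<'E'
from h import *
import pickle
p=cap("wrist","w9"); pickle.dump(p,open("w9.pkl","wb"))
s=monitor.state();print(s["tcp_pos"],s["clock"],s["force"],s["moment"],s["grip_width"]*85)
E
```

```text
clock: 9.45
tcp_pos: [587.4, -38.1, 14.9]
orientation: [0.175, 0.685, -0.176, 0.685]
force: [0.1, -0.2, -5.5]
grip_width: 0.078
[587.44950226 -38.26808057  14.98368493] 9.5 [ 0.08395266  0.29276008 -5.1540511 ] [-0.08923235 -0.23151946 -0.00154372] 6.426201717630378
```

View pics/w9.png

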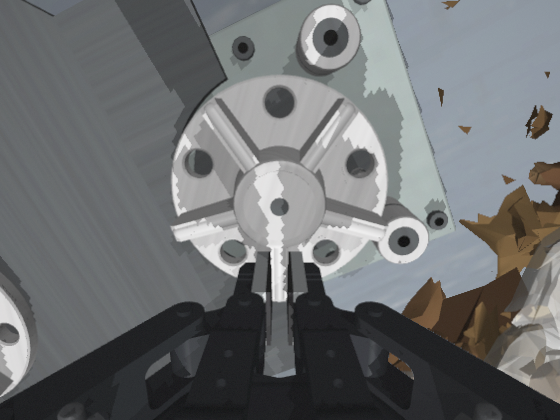

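```bash
python3 - <<'E'
from fl import *
import pickle
p=pickle.load(open("w9.pkl","rb")); s=monitor.state()
H=[(102,279),(163.5,198),(162.5,361),(251,234),(251,325)]
X=np.array([onz(p,l,44)[:2] for l in H]); v,f=fit5(X,[555,-19],7.4);print("flange",v,f.round(1))
for l in ((37,330),(241,403)):
    r=onz(p,l,46)[:2]; print(r, np.linalg.norm(r-v[:2]), np.degrees(np.arctan2(*(r-v[:2])[::-1])))
M=R.from_quat(s["orientation"]).as_matrix()
print("tool for world 84.5deg",totool([np.cos(np.radians(84.5)),np.sin(np.radians(84.5)),0],s))
E
```

```text
flange [555.82465509 -21.3460714    7.49661231] [ 0.2 -0.1  0.   0.  -0.1  0.2  0.1  0.5 -0.2 -0.5]
[511.76837201  25.00127317] 63.94554266822415 133.54828764871985
[604.05382095  16.64113871] 61.392838113868116 38.225375327473266
tool for world 84.5deg [-2.50006016e-04  9.18789673e-01 -3.94747354e-01]
```

```bash
python3 -m handwheel '[[0,0.002,-0.002,0,0,0,-1],[0,0.003,-0.003,0,0,0,-1],[0,0.003,-0.003,0,0,0,-1]]' 20 && python3 -m handwheel '[[0,0.001,-0.0004,0,0,0,-1],[0,0.001,-0.0004,0,0,0,-1]]' 20 && python3 -m handwheel '[[0,0.001,-0.0004,0,0,0,-1],[0,0.001,-0.0004,0,0,0,-1]]' 20 && python3 - <<'E'
from h import *
import pickle
p=cap("wrist","w10"); pickle.dump(p,open("w10.pkl","wb"))
s=monitor.state();print(s["tcp_pos"],s["clock"],s["force"],s["moment"],s["grip_width"]*85)
E
```

```text
clock: 9.8
tcp_pos: [586.1, -33.4, 15.0]
orientation: [0.175, 0.685, -0.175, 0.685]
force: [0.4, 0.2, -6.7]
grip_width: 0.077
clock: 10.0
tcp_pos: [586.0, -33.0, 15.0]
orientation: [0.175, 0.685, -0.176, 0.685]
force: [-1.9, 0.2, -5.3]
grip_width: 0.074
clock: 10.2
tcp_pos: [585.9, -32.5, 15.0]
orientation: [0.175, 0.685, -0.176, 0.685]
force: [-3.5, -3.0, -3.7]
grip_width: 0.074
[585.90195878 -32.52766591  15.04097157] 10.25 [-3.75688051 -3.40009313 -4.34833851] [-0.88392172  0.45594093  0.18183975] 6.256301929634118
```

View pics/w10.png

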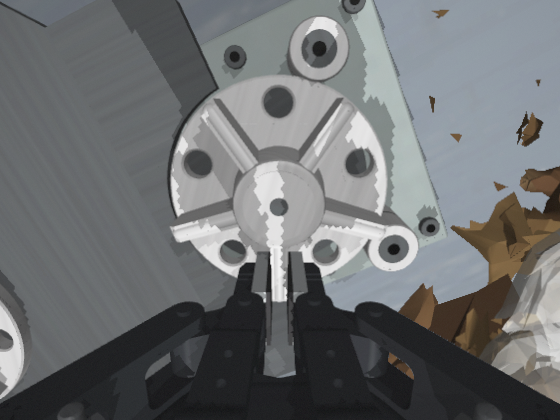

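```bash
python3 - <<'E'
from fl import *
import pickle
p=pickle.load(open("w10.pkl","rb")); s=monitor.state()
H=[(102,279),(163.5,198),(162,359.5),(251,234),(251,325)]
X=np.array([onz(p,l,44)[:2] for l in H]); v,f=fit5(X,[555,-19],7.4);print("flange",v,f.round(1))
for l in ((48,319),(249,394)):
    r=onz(p,l,46)[:2]; print(r, np.linalg.norm(r-v[:2]), np.degrees(np.arctan2(*(r-v[:2])[::-1])))
print(totool([-0.7,0.7,0],s))
M=R.from_quat(s["orientation"]).as_matrix()
print("centre in tool",(M.T@(np.array([v[0],v[1],44])-s["tcp_pos"])).round(1))
E
```

```text
flange [554.29626187 -15.88156292   7.63318926] [ 0.3  0.   0.1  0.2 -0.4 -0.2  0.2  0.5 -0.1 -0.5]
[511.7753631   25.10537201] 59.05891692499594 136.05235361388256
[604.32751346  17.0409412 ] 59.891714060540565 33.3464672524229
[ 8.18175707e-05  2.77121218e-01 -9.50370361e-01]
centre in tool [-28.9  -0.6 -35.7]
```

The flange now touches both rollers: the fitted centre-to-roller distances are 59.1 and 59.9 mm, and the contact force is about 5 N. I turn it about its centre.

```bash
python3 -m handwheel '[[0,-0.0019,0,3,0,0,-1],[0,-0.0037,-0.0001,6,0,0,-1],[0,-0.0056,-0.0004,9,0,0,-1],[0,-0.0074,-0.0007,12,0,0,-1],[0,-0.0093,-0.0011,15,0,0,-1],[0,-0.0111,-0.0016,18,0,0,-1],[0,-0.0111,-0.0016,18,0,0,-1]]' 20 && python3 - <<'E'
from h import *
import pickle
p=cap("wrist","w11"); pickle.dump(p,open("w11.pkl","wb"))
s=monitor.state();print(s["tcp_pos"],s["clock"],s["force"],s["moment"],s["grip_width"]*85)
E
```

```text
clock: 10.95
tcp_pos: [579.1, -41.5, 15.0]
orientation: [0.28, 0.649, -0.281, 0.649]
force: [-2.6, -4.0, -3.6]
grip_width: 0.078
[579.27235078 -41.37337964  15.05061652] 11.0 [-3.55409754 -3.55995274 -3.39009073] [-1.03760836  0.65687509  0.16117294] 6.3657781909288245
```

View pics/w11.png

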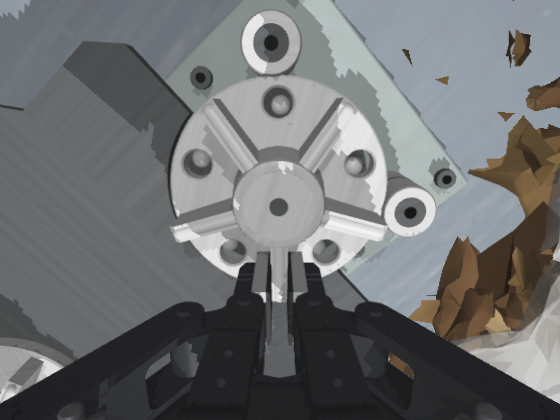

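Stud tips now show in all the holes, e.g. (104,280), (160,202) and (163,358). The last 3.3° come next.

```bash
python3 -m handwheel '[[0,-0.001,0,1.7,0,0,-1],[0,-0.0021,-0.0001,3.3,0,0,-1],[0,-0.0021,-0.0001,3.3,0,0,-1]]' 20 && python3 - <<'E'
from h import *
import pickle
p=cap("wrist","w12"); pickle.dump(p,open("w12.pkl","wb"))
s=monitor.state();print(s["tcp_pos"],s["clock"],s["force"],s["moment"],s["grip_width"]*85)
cv2.imwrite("pics/w12z.png",cv2.resize(p["pixels"][70:270,160:400],None,fx=3,fy=3,interpolation=3))
E
```

```text
clock: 11.3
tcp_pos: [577.6, -42.7, 15.1]
orientation: [0.299, 0.641, -0.299, 0.641]
force: [-3.9, -4.6, -4.1]
grip_width: 0.072
[577.61745648 -42.69928152  15.04176024] 11.35 [-4.16607018 -5.08208106 -3.30736728] [-1.07399458  0.72628779  0.18945515] 6.227442864270042
```

View pics/w12z.png

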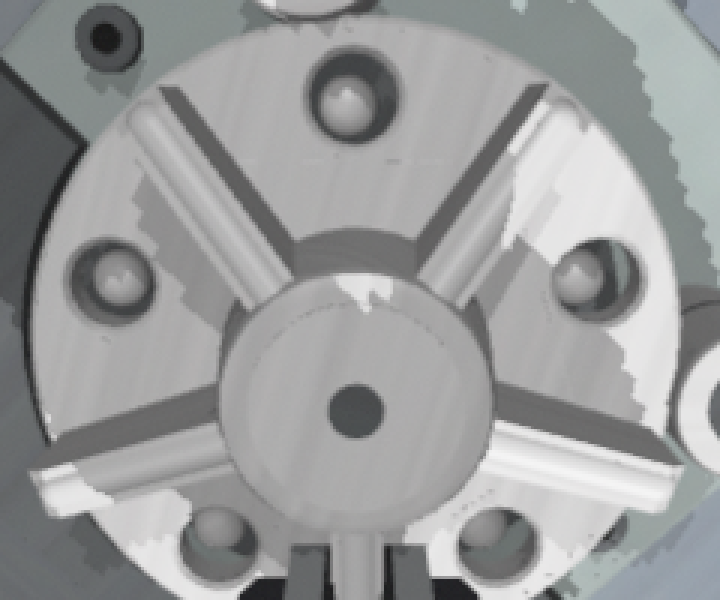

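```bash
python3 - <<'E'
from fl import *
import pickle
p=pickle.load(open("w12.pkl","rb")); s=monitor.state()
c=lambda L:[(70+y/3-.33,160+x/3-.33) for x,y in L]
H=c([(353,95),(111,281),(597,279),(218,548),(498,546)]);S=c([(347,107),(122,285),(580,280),(216,528),(484,531)])
v,f=fit5(np.array([onz(p,l,44)[:2] for l in H]),[554,-17],-14);print("flange",v,f.round(1))
for z in (32,34):
    u,g=fit5(np.array([onz(p,l,z)[:2] for l in S]),[554,-17],-14);print("hub",u,g.round(1))
    d=u[:2]-v[:2];print(d,totool([*d,0],s).round(1),"rot",u[2]-v[2])
E
```

```text
flange [554.41912447 -16.00097917 -13.52195462] [-0.1  0.2 -0.2  0.3 -0.3 -0.1  0.3 -0.2  0.4 -0.2]
hub [555.18190566 -18.3664191  -13.80650242] [-0.6  0.4 -0.  -0.4  0.4  0.7 -0.6 -0.6  0.9 -0.2]
[ 0.7627812  -2.36543993] [ 0.  -0.9  2.3] rot -0.284547805715226
hub [554.87104112 -17.96934502 -13.80650334] [-0.3  0.1  0.4 -0.2  0.1  0.3 -0.6 -0.1  0.4 -0.1]
[ 0.45191665 -1.96836585] [ 0.  -0.9  1.8] rot -0.2845487219170355
```

```bash
python3 -m handwheel '[[0,-0.0004,0.001,0.3,0,0,-1],[0,-0.0004,0.001,0.3,0,0,-1],[0,-0.0004,0.001,0.3,0,0,-0.8],[0,-0.0004,0.001,0.3,0,0,-0.7],[0,-0.0004,0.001,0.3,0,0,-0.7]]' 20 && python3 - <<'E'
from h import *
import pickle
p=cap("wrist","w13"); pickle.dump(p,open("w13.pkl","wb"))
s=monitor.state();print(s["tcp_pos"],s["clock"],s["force"],s["moment"],s["grip_width"]*85)
cv2.imwrite("pics/w13z.png",cv2.resize(p["pixels"][70:310,130:430],None,fx=2.5,fy=2.5,interpolation=3))
E
```

```text
clock: 11.85
tcp_pos: [580.2, -42.1, 15.8]
orientation: [0.301, 0.639, -0.3, 0.641]
force: [-0.1, -0.5, -0.1]
grip_width: 0.151
[579.91722765 -42.26645307  15.70738138] 11.9 [ 0.97099568 -0.34038579 -0.87447293] [-0.00517591 -0.033893   -0.02232515] 12.912009672290468
```

View pics/w13z.png

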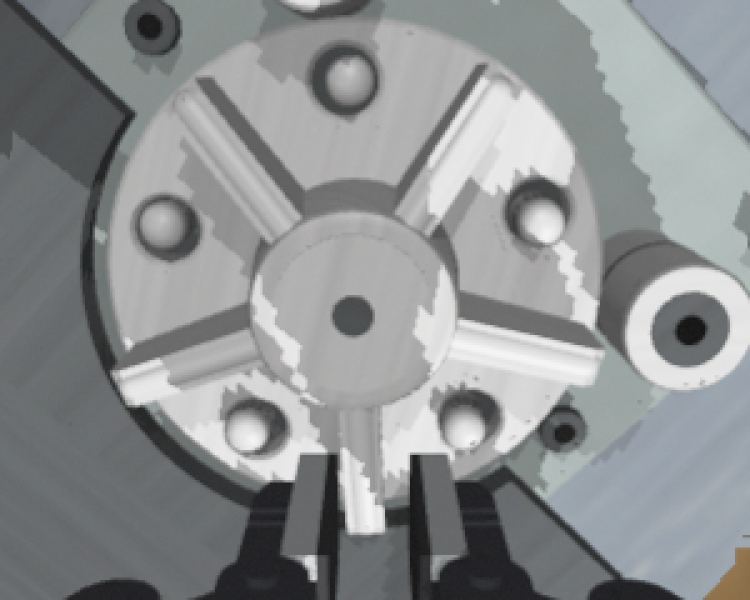

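The flange has dropped: the studs stand proud in all five holes (crop positions (346,78), (168,225), (540,215), (250,425), (465,422)), and it lies inside the bay. Next I raise the hand, shut it and press on the boss.

```bash
python3 -m handwheel '[[-0.02,0,0,0,0,0,-0.7],[-0.045,0,0,0,0,0,-0.7],[-0.045,0,-0.037,0,0,0,-1],[-0.045,0,-0.037,0,0,0,-1],[-0.045,0,-0.037,0,0,0,-1],[-0.03,0,-0.037,0,0,0,-1],[-0.03,0,-0.037,0,0,0,-1]]' 20 && python3 - <<'E'
from h import *
p=cap("wrist","w14");q=cap("scene")
s=monitor.state();print(s["tcp_pos"],s["clock"],s["force"],s["moment"],s["grip_width"]*85)
b=cv2.resize(q["pixels"][180:270,230:330],(667,600),interpolation=0)
cv2.imwrite("pics/s14.png",b)
E
```

```text
clock: 12.6
tcp_pos: [553.9, -15.1, 43.1]
orientation: [0.3, 0.641, -0.301, 0.639]
force: [0.0, 0.2, -0.7]
grip_width: -0.0
[554.494387   -15.28752302  44.1890326 ] 12.7 [-1.01311981  0.05560057  0.87744789] [-0.00219178  0.0051135   0.03107575] -0.16005956031112642
```

View pics/w14.png

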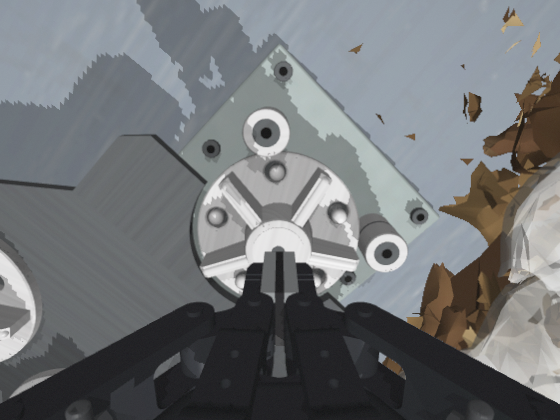

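View pics/s14.png

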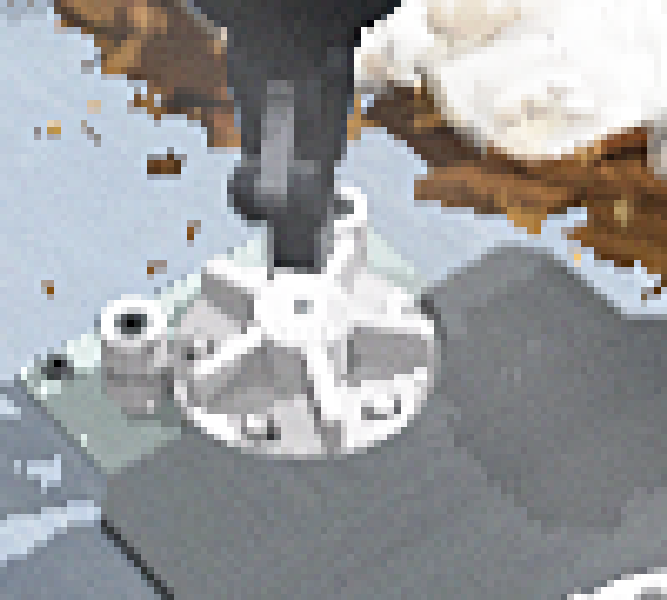

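```bash
python3 -m handwheel '[[0.005,0,0,0,0,0,-1],[0.01,0,0,0,0,0,-1],[0.01,0,0,0,0,0,-1]]' && python3 -m handwheel '[[0.003,0,0,0,0,0,-1],[0.006,0,0,0,0,0,-1],[0.006,0,0,0,0,0,-1]]' && python3 -c "
from cell import monitor;s=monitor.state();print(s['force'],s['tcp_pos'])"
```

```text
clock: 13.0
tcp_pos: [554.3, -14.6, 34.3]
orientation: [0.3, 0.64, -0.301, 0.64]
force: [-0.9, -0.8, 0.3]
grip_width: -0.003
clock: 13.3
tcp_pos: [554.6, -14.5, 28.7]
orientation: [0.301, 0.64, -0.301, 0.64]
force: [-0.6, -0.4, -0.5]
grip_width: 0.004
[-0.59542304 -0.38530806 -0.53443485] [554.63666512 -14.48301499  28.74004285]
```

```bash
python3 -m handwheel '[[0.002,0,0,0,0,0,-1],[0.003,0,0,0,0,0,-1],[0.003,0,0,0,0,0,-1]]' && python3 -m handwheel '[[0.001,0,0,0,0,0,-1],[0.002,0,0,0,0,0,-1],[0.002,0,0,0,0,0,-1]]'; python3 - <<'E'
from h import *
p=cap("wrist","w15");q=cap("scene")
s=monitor.state();print(s["tcp_pos"],s["clock"],s["force"])
b=cv2.resize(q["pixels"][200:260,240:310],(700,600),interpolation=0)
cv2.imwrite("pics/s15.png",b)
E
```

```text
clock: 13.6
tcp_pos: [554.8, -14.5, 26.0]
orientation: [0.301, 0.64, -0.301, 0.64]
force: [0.0, -0.8, -0.8]
grip_width: 0.006
clock: 13.9
tcp_pos: [554.8, -14.5, 24.0]
orientation: [0.301, 0.64, -0.301, 0.64]
force: [-0.3, -0.0, 0.0]
grip_width: -0.003
[554.90316373 -14.52228848  24.11245947] 14.0 [ 0.41148362 -0.05609497  0.08377432]
```

View pics/s15.png

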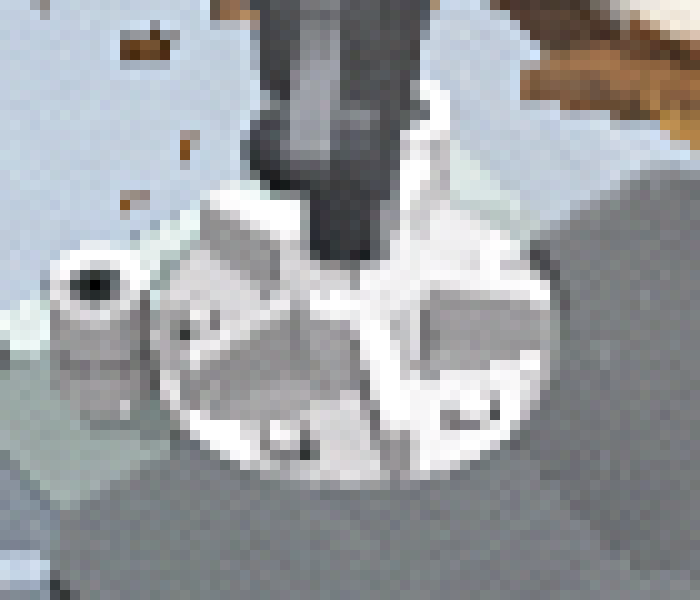

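```bash
for i in 1; do python3 -m handwheel '[[0.001,0,0,0,0,0,-1],[0.002,0,0,0,0,0,-1],[0.003,0,0,0,0,0,-1],[0.003,0,0,0,0,0,-1]]'; done; python3 -m handwheel '[[0.001,0,0,0,0,0,-1],[0.0015,0,0,0,0,0,-1],[0.0015,0,0,0,0,0,-1]]'
```

```text
clock: 14.4
tcp_pos: [554.8, -14.5, 20.9]
orientation: [0.301, 0.64, -0.301, 0.64]
force: [-0.0, -0.9, -0.3]
grip_width: 0.0
clock: 14.7
tcp_pos: [555.0, -14.5, 20.4]
orientation: [0.301, 0.64, -0.3, 0.64]
force: [-2.8, -0.1, 10.4]
grip_width: -0.0
```

```bash
python3 -m handwheel '[[0.001,0,0,0,0,0,-1],[0.001,0,0,0,0,0,-1],[0.001,0,0,0,0,0,-1]]' && python3 -m handwheel '[[-0.03,0,0,0,0,0,-1],[-0.08,0,0,0,0,0,-1],[-0.12,0,0.02,0,0,0,-1],[-0.15,0,0.04,0,0,0,-1],[-0.16,0,0.05,0,0,0,-1],[-0.16,-0.04,0.05,0,0,0,-1],[-0.16,-0.04,0.05,0,0,0,-1],[-0.16,-0.04,0.05,0,0,0,-1]]' && python3 - <<'E'
from h import *
import pickle
p=cap("wrist","w16");pickle.dump(p,open("w16.pkl","wb"));q=cap("scene","s16")
s=monitor.state();print(s["tcp_pos"],s["clock"],s["force"])
for t in ("flange_a",):
  for d in models.landmark_of(t,p): print(d["score"],d["position"],onz(p,d["position"],22),onz(p,d["position"],36))
E
```

```text
clock: 15.0
tcp_pos: [555.0, -14.5, 20.4]
orientation: [0.301, 0.64, -0.3, 0.64]
force: [-6.9, 0.6, 20.5]
grip_width: -0.005
clock: 15.8
tcp_pos: [554.9, -78.9, 177.9]
orientation: [0.301, 0.64, -0.301, 0.639]
force: [0.4, 0.3, -0.7]
grip_width: -0.004
[556.02921846 -77.5708513  177.9344542 ] 15.9 [-0.71210225  0.75917589 -0.03141432]
0.88 [170.1, 118.1] [ 428.69896577 -173.72870237   22.        ] [ 432.03303618 -167.37981325   36.        ]
0.74 [268.0, 183.2] [ 538.84465348 -220.06880099   22.        ] [ 537.55165521 -211.77322814   36.        ]
0.68 [129.7, 319.1] [554.53684023 -19.43032895  22.        ] [552.5846348  -19.56330204  36.        ]
```

View pics/w16.png

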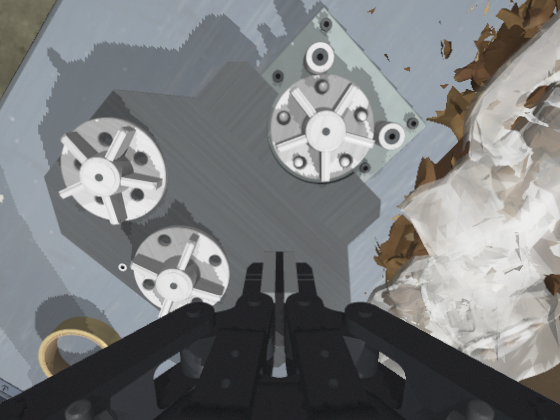

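View pics/s16.png

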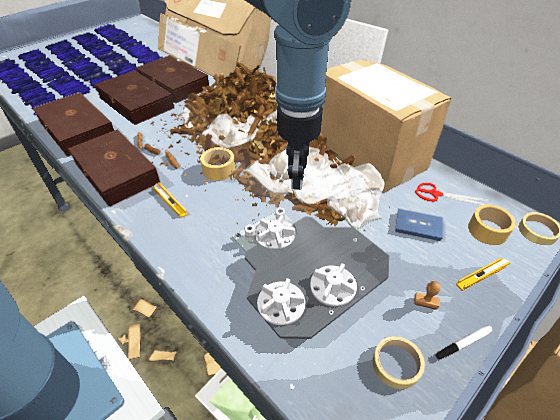

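```bash
python3 - <<'E'
from h import *
import pickle
a=pickle.load(open("w13.pkl","rb"));b=pickle.load(open("w16.pkl","rb"))
print("boss top",tri([ray(a,(70+316/2.5,130+352/2.5)),ray(b,(131,326))]))
r=[(169,319)]
S=[(89,322),(118,284),(117,362),(161,302),(161,345)]
# stud tips at z35 vs fit -> hub; boss at z 55
from fl import fit5
u,f=fit5(np.array([onz(b,l,34.5)[:2] for l in S]),[555,-17],58.);print(u,f.round(1)); print(onz(b,(131,326),55))
cv2.imwrite("pics/w16z.png",cv2.resize(b["pixels"][60:200,250:430],None,fx=4,fy=4,interpolation=3))
E
```

```text
boss top (array([554.52374852, -16.87466231,  58.34542114]), [np.float64(0.1313364447083202), np.float64(0.13133644470825118)])
[555.6090067  -17.35568909  59.45659234] [ 0.3 -1.9 -0.1  0.1  0.7 -1.   0.4  3.  -1.3 -0.2]
[555.18160212 -16.80657641  55.        ]
```

View pics/w16z.png

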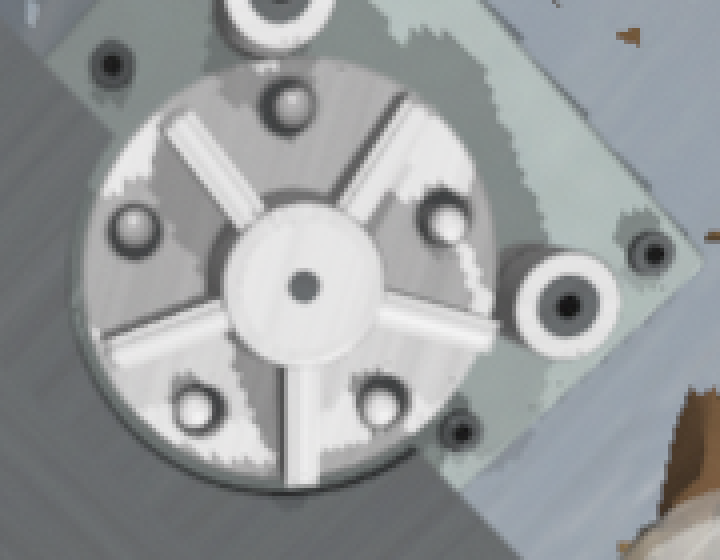

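```bash
python3 - <<'E'
from h import *
import pickle
a=pickle.load(open("w13.pkl","rb"));b=pickle.load(open("w16.pkl","rb"))
z=lambda x,y:(60+y/4-.4,250+x/4-.4)
w=lambda x,y:(70+y/2.5-.3,130+x/2.5-.3)
for n,p,q in (("roller",(690,330),(568,306)),("bolt",(150,27),(113,65)),("bolt2",(565,430),(460,430)),("boss",(353,316),(304,286)),("stud",(350,76),(293,101)),("stud",(545,222),(448,224)),("stud",(247,429),(200,410))):
    print(n,tri([ray(a,w(*p)),ray(b,z(*q))])[0].round(1))
E
```

```text
roller [603.7  16.8  46.8]
bolt [493.7  -7.   13. ]
bolt2 [615.9 -17.6  11.3]
boss [554.7 -17.1  56.7]
stud [529.9  11.4  34.5]
stud [574.1  14.3  33.9]
stud [557.5 -53.3  35.2]
```

The seating looks right: the triangulated boss top is at 56.7 mm, where the roller reads 46.8 mm against a true 46. As a firmer check I touch the ledge top (36 mm) to calibrate the tip height. Seated, the boss contact at TCP z 20.4 should then give about 1.4.

```bash
python3 - <<'E'
from h import *
s=monitor.state();print(s["tcp_pos"],totool(np.array([558,-115,10])-s["tcp_pos"],s).round(1))
E
```

```text
[556.22918447 -77.4755313  178.00372647] [168.  -22.6  30.1]
```

```bash
python3 -m handwheel '[[0.03,-0.022,0.03,0,0,0,-1],[0.07,-0.022,0.03,0,0,0,-1],[0.11,-0.022,0.03,0,0,0,-1],[0.14,-0.022,0.03,0,0,0,-1],[0.16,-0.022,0.03,0,0,0,-1],[0.167,-0.022,0.03,0,0,0,-1],[0.167,-0.022,0.03,0,0,0,-1]]' && python3 -m handwheel '[[0.002,0,0,0,0,0,-1],[0.004,0,0,0,0,0,-1],[0.005,0,0,0,0,0,-1],[0.005,0,0,0,0,0,-1]]'&& python3 -m handwheel '[[0.001,0,0,0,0,0,-1],[0.002,0,0,0,0,0,-1],[0.002,0,0,0,0,0,-1],[0.002,0,0,0,0,0,-1]]'
```

```text
clock: 16.65
tcp_pos: [557.9, -115.2, 10.7]
orientation: [0.3, 0.641, -0.301, 0.64]
force: [0.5, 1.1, 0.1]
grip_width: 0.0
clock: 17.05
tcp_pos: [558.6, -115.7, 7.0]
orientation: [0.301, 0.64, -0.3, 0.64]
force: [-0.3, 0.6, 0.8]
grip_width: 0.0
clock: 17.45
tcp_pos: [558.3, -115.7, 4.6]
orientation: [0.301, 0.64, -0.301, 0.64]
force: [0.2, 0.2, 0.1]
grip_width: -0.003
```

```bash
python3 -m handwheel '[[0.001,0,0,0,0,0,-1],[0.002,0,0,0,0,0,-1],[0.002,0,0,0,0,0,-1],[0.002,0,0,0,0,0,-1]]'&& python3 -m handwheel '[[0.001,0,0,0,0,0,-1],[0.0015,0,0,0,0,0,-1],[0.0015,0,0,0,0,0,-1],[0.0015,0,0,0,0,0,-1]]'
```

```text
clock: 17.85
tcp_pos: [558.2, -115.7, 2.6]
orientation: [0.301, 0.64, -0.301, 0.64]
force: [1.2, -0.2, -0.2]
grip_width: -0.001
clock: 18.25
tcp_pos: [558.4, -115.7, 1.5]
orientation: [0.301, 0.64, -0.301, 0.64]
force: [-0.9, 1.1, 5.3]
grip_width: -0.002
```

The ledge contact at 1.5 puts the boss top at 36 + (20.4 − 1.5) = 54.9 mm. That is 22 + 33 = 55 mm, so the flange is fully seated. I retreat and hand in.

```bash
python3 -m handwheel '[[-0.03,0,0,0,0,0,-1],[-0.07,0,0,0,0,0,-1],[-0.11,0,0,0,0,0,-1],[-0.15,0,0,0,0,0,-1],[-0.15,0,0,0,0,0,-1],[-0.15,0,0,0,0,0,-1],[-0.15,0,0,0,0,0,-1]]' && python3 - <<'E'
from h import *
p=cap("top","t17"); s=monitor.state();print(s["tcp_pos"],s["force"],s["clock"]); print(job.job_done())
E
```

```text
clock: 18.95
tcp_pos: [557.4, -115.3, 149.9]
orientation: [0.3, 0.641, -0.301, 0.639]
force: [1.0, -0.1, -0.0]
grip_width: 0.0
[ 557.21325763 -115.32721441  149.70373333] [-0.62508036 -1.0118697   0.2735532 ] 19.0
the job is handed in; nothing more can be done
None
```

View pics/t17.png

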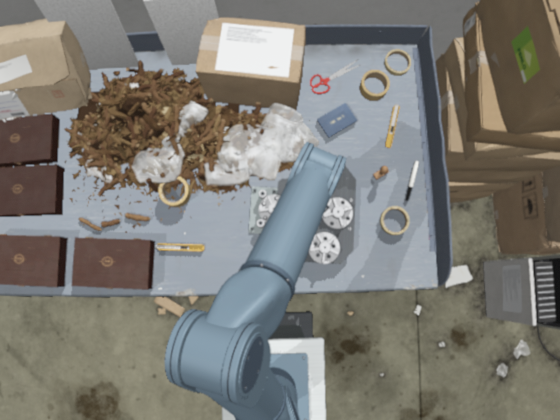

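The matching flange (flange_a, five holes on the 74 mm circle) is on the hub with all five studs through its holes. I handed the job in at 19.0 s of the 58 s allowed; no verdict is reported.

I gripped the flange by one rib at 20 N and slid it along the ledge onto the rollers. There I turned it about 21.5° until it lined up with the studs, let it drop over them, and pressed it down with about 20 N.

**Height:** Touching the boss and then the ledge top puts the boss top at 54.9 mm, where 55 mm is expected for a fully seated flange. Triangulating from the pictures gave a slightly high 56.7 mm; a roller top known to be 46 mm read 46.8 mm the same way.

**Position:** The boss is within about 1 mm of the hub axis in the pictures. I judged it level by eye only.

**Other things:** flange_b and flange_c show no visible movement, nor do the things on the bench. The hand was clear at about z 150 mm with no force reading.

**What went wrong or disagreed:**
- **Fingertip height:** The real fingertips ended about 35 mm short of the reported TCP. The first grasp therefore closed on air above the rib. I saw this in the pictures and corrected it.
- **Centring against the rollers:** The pictures put the flange about 2 mm off the hub axis there, not the stated 1 mm. I eased it back about 1 mm before letting it drop.
- **Partial lift:** In the last part of the slide and the turn, the arm carried up to about 6 N of the flange's weight, though it did not visibly lift off.

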